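# Fetch the standard from behind

### The job

Take the blue-capped bottle from the back of the grey caddy and stand it in the middle of the stirrer's white plate. The red-capped bottle and the white jar stand in its way: first park both upright in the white tray, and leave them there until the blue-capped bottle stands on the stirrer. Then put each of the two back upright on the very mark in the caddy that it came from, let go of everything, and do not tip anything or shift the beaker or the flask.

Things in the scene. Friction and masses are not known exactly. Their poses are not given: they have to be found in the camera images.
- standard_center (a point): Centre (half-way up, on its axis) of the small clear bottle with a blue screw cap: upright, body 56 mm across, 102 mm tall, cap 39 mm across (its top 14 mm), about 0.2 kg. It starts on the rear mark of the caddy. z axis up along the bottle. It is the thing to fetch.
- rinse_center (a point): Centre (half-way up, on its axis) of the taller clear bottle with a red screw cap: upright, body 56 mm across, 152 mm tall, cap 39 mm across (its top 22 mm), about 0.16 kg. It starts on one of the two front marks of the caddy. z axis up.
- jar_center (a point): Centre (half-way up, on its axis) of the white opaque wide jar with a white lid: upright, body 60 mm across to 70 mm up, lid 51 mm across above that, 86 mm tall, about 0.12 kg. It starts on the other front mark of the caddy. z axis up.
- caddy: Grey open caddy, fixed, 142 mm deep (its x) by 206 mm wide (its y). Origin at the centre of its underside, x to its back, y left, z up. Floor 6 mm thick; back wall 90 mm high, inner face at x = +66 mm; sides 32 mm high, inner faces at y = +-98; front lip 10 mm high. Three round blue marks, 68 mm across: rear (30, 0), front (-6, +-62) mm; each thing starts within 3 mm of its mark.
- front_left_mark (a point): Centre of the caddy's front left blue mark, on its floor, axes as the caddy's. A thing here, as on the front right mark, has free room for fingers before and behind it (caddy x), but little at its sides.
- rear_mark (a point): Centre of the caddy's rear blue mark, on its floor, axes as the caddy's. The bottle here has 8 mm to the back wall and about 15 mm to each front thing: its two sides (caddy y) are free for fingers only when both front things are gone.
- tray: Shallow white plastic tray with sloping sides, fixed: 278 mm long (its x) by 210 mm wide (its y) by 40 mm high. Origin at the centre of its underside, z up. The flat floor, 5 to 7 mm above the worktop, reaches from x = -110 to +110 mm and y = -80 to +80 mm: two things stand well at x = -60 and +60 mm, y = 0.
- plate_center (a point): Centre of the upper face of the stirrer's round white plate (112 mm across, 48 mm above the worktop). The stirrer is a fixed blue box 150 mm deep (x, its black knob is on the -x side) by 120 mm wide; z up.
- beaker_center (a point): Centre (half-way up) of a loose empty glass beaker, 54 mm across, 68 mm tall, standing in front of the caddy; a bystander that must stay where it is.
- flask_center (a point): Centre (half-way up) of a loose empty conical glass flask, 51 mm across, 79 mm tall, standing in front of the caddy; a bystander that must stay where it is.
Mind the look-alikes: they are no part of the job. What is shaped like the part that bears jar_center but green is not meant.

How it is judged:
On the way, in this order (a step that is already met when the one before it is completed fails the run):
1. the red-capped bottle and the white jar both stand released in the white tray, the blue-capped bottle still in its place (x of rinse_center in the frame of tray between -0.11 and 0.11 m and y of rinse_center in the frame of tray between -0.08 and 0.08 m and height (world z) of rinse_center below 0.091 m and contact force between each of rinse, jar and the fingers below 0.1 N and linear speed of each of rinse, jar below 0.02 m/s and angular speed of each of rinse, jar below 0.2 rad/s and angle between each of rinse_center, jar_center's own z axis and vertical below 0.12 rad and x of jar_center in the frame of tray between -0.11 and 0.11 m and y of jar_center in the frame of tray between -0.08 and 0.08 m and height (world z) of jar_center below 0.058 m and distance of standard_center from where it was at the start of the episode below 0.02 m), for 0.2 s.
2. the blue-capped bottle stands released on the middle of the stirrer plate while the other two still stand in the tray (horizontal distance between standard_center and plate_center below 0.015 m and z of standard_center in the frame of plate_center below 0.057 m and contact force between each of standard, rinse, jar and the fingers below 0.1 N and linear speed of each of standard, rinse, jar below 0.02 m/s and angular speed of each of standard, rinse, jar below 0.2 rad/s and angle between each of standard_center, rinse_center, jar_center's own z axis and vertical below 0.12 rad and x of rinse_center in the frame of tray between -0.11 and 0.11 m and y of rinse_center in the frame of tray between -0.08 and 0.08 m and height (world z) of rinse_center below 0.091 m and x of jar_center in the frame of tray between -0.11 and 0.11 m and y of jar_center in the frame of tray between -0.08 and 0.08 m and height (world z) of jar_center below 0.058 m), for 0.2 s.
At the end, for the whole second after the job is handed in: The blue-capped bottle stands upright (within 7 degrees) with its axis within 15 mm of the middle of the stirrer plate; the red-capped bottle and the white jar each stand upright within 15 mm of where they started in the caddy; all released and at rest (horizontal distance between standard_center and plate_center below 0.015 m and z of standard_center in the frame of plate_center below 0.057 m and contact force between each of standard, rinse, jar and the fingers below 0.1 N and linear speed of each of standard, rinse, jar below 0.02 m/s and angular speed of each of standard, rinse, jar below 0.2 rad/s and angle between each of standard_center, rinse_center, jar_center's own z axis and vertical below 0.12 rad and distance of each of rinse_center, jar_center from where it was at the start of the episode below 0.015 m); the robot touches nothing.
It fails at once if a bottle or the jar is tipped by more than 35 degrees (angle between any of rinse_center, jar_center, standard_center's own z axis and vertical above 0.6 rad).
It fails at once if the beaker or the flask is shifted by more than 30 mm or knocked over (distance of any of beaker_center, flask_center from where it was at the start of the episode above 0.03 m or angle between any of beaker_center, flask_center's own z axis and vertical above 0.6 rad).
It also fails if it takes over 144 s, if anything falls off the work surface, if the arm or the gripper's body presses on something with over 40 N, if the wrist force passes 120 N, or if a joint passes its speed limit or range.

### The arm

A 6-joint arm with a two-finger parallel gripper is mounted at the origin on a cart in front of the work surface, level with it; the furniture and walls round the work are solid. World frame = base frame: x ahead of the robot, y to its left, z up, the work surface at z = 0. Lengths are in m, angles in rad, forces in N, time in s.
With the tool pointing down it reaches from about 0.35 to 0.775 m from the base axis. Payload 5.5 kg.
Tool frame: the origin (TCP) lies midway between the tips of the shut fingers; the grasp point (between the pads) lies 19 mm behind it; z points along the fingers, y is the line along which they close (so a half turn about z gives the same grasp; the last joint's range is limited). The gripper opens to 85 mm and grips with 20 to 120 N. Pads are 22 mm wide; open, the fingers measure 114 mm over their backs; the gripper's body (76 mm by 85 mm) begins 54 mm behind the grasp point. The pads swing forward as they close: fully open they stand 13 mm farther back than shut.
Start: joints at [-1.352, 0.313, 0.046, 1.304, 0, 1.431], TCP at [0.202, -0.538, 0.231] pointing down, gripper open.
Joint ranges: [-2.76, 2.76], [-0.86, 1.69], [-1.03, 1.26], [-2.2, 2.34], [-1.47, 1.5], [-3.14, 3.14]. Speed limits (rad/s): [2.57, 2.57, 3.14, 3.14, 3.14, 3.14].

### API

Orientations are given as a rotation vector (axis times angle).
In Python, from rig import state, read_camera, camera_model, sign_off gives the robot as it stands.
- The arm moves only by the shell command python3 -m handwheel 'ROWS'. ROWS is text: rows parted by semicolons, each of 5 numbers parted by spaces: the opening, from 0 (shut) to 1 (fully open), then the shift along the world's x, y, z in m, then the turn about the world's z in rad. A call has 1 to 10 rows; each row shifts and turns the commanded pose from where the row before left it; what a row does not reach is not made up. A row lasts 1/12 s, in which the tool goes at most 41.7 mm and 7.16 degrees, less where a joint would pass 70% of its speed; a pose out of reach is approached as far as the arm can. A call is refused whole if a number of a shift passes 0.0417 or a number of a turn 0.125, either way. A call with a gripper value outside its range is refused whole. The fingers move at their own pace and stop on an object; the grip force is fixed at half the most. Time passes only in rows, so rows that do not move let the fingers close. It gives the time, the measured TCP pose, the force, the opening and the grip force at its end, in the units of the state.
- state(): the state, without advancing time (a new reading comes with each control period).
- read_camera(name): name is "scene" or "top" or "wrist"; returns the picture (480x640x3 uint8, red, green, blue); there is no depth.
- camera_model(name): a dict with "intrinsics" (3x3 intrinsics, pixels), "world_from_camera" (4x4, takes a point from camera to world coordinates); the wrist camera has in their place "hand_eye" (4x4, takes a point from camera to tool coordinates, whose origin is the TCP and whose axes are the flange's). Camera axes: x right, y down, z forward; pixel columns grow to the right and rows downward; lengths in m; the calibration is good to about 2 mm. A picture is of the moment at which its call begins: read the wrist's pose just before it. camera_model takes no time and is no camera call.
- sign_off(): hands the job in; it is judged then, once.
The state is a dict: "clock": time; "joint_pos": joint angles; "qvel": joint speeds; "joint_efforts": joint torques, N m; "ee_pos": TCP position; "tool_rot": TCP orientation; "ft_force": force on the tool from outside, world axes, zero at the start; "ft_torque": the same for the moment, N m; "opening": finger opening in m; "grasp_force": force on a finger pad.
Only numpy, scipy, OpenCV 4.12 (cv2) and the standard library are available. Lean on these libraries where they do the work, as an engineer would, in place of code of your own. Each camera call takes 0.05 s, during which the arm holds its last target. There are 200 camera calls.

## Working session

There is one attempt and no reset: what is moved stays moved. The work goes in short steps, Python scripts to look and compute and a shell command to move; the robot and the scene stay as the last step left them, time stands still between calls to the robot, and variables do not carry over. Pictures are saved under pics/ and viewed, at most 14 in all, crops included, and the job is handed in when it is done.

```bash
mkdir -p pics; python3 - <<'E'
from rig import *
import cv2,numpy as np
print(state())
for n in("scene","top"):
    cv2.imwrite(f"pics/{n}0.png",read_camera(n)[:,:,::-1]);print({k:np.round(v,4).tolist() for k,v in camera_model(n).items() if not isinstance(v,str)})
print({k:np.round(v,4).tolist() for k,v in camera_model("wrist").items()if not isinstance(v,str)})
E
```

```text
{'clock': 0.0, 'joint_pos': array([-1.35162944e+00,  3.14031024e-01,  4.49866550e-02,  1.30357682e+00,
       -4.42113929e-07,  1.43124675e+00]), 'qvel': array([-0.00065806, -0.00138131, -0.00013373, -0.00147468,  0.00028441,
       -0.00057264]), 'joint_efforts': array([ 5.28053406e-04, -4.80629754e+01,  2.98534548e+01,  1.91895867e-02,
       -1.47232809e-04,  1.76830974e-05]), 'ee_pos': array([ 0.20177563, -0.53790335,  0.23039457]), 'tool_rot': array([-3.08940228e+00, -5.60128978e-01,  1.14708407e-04]), 'ft_force': array([ 0.6565459,  0.1792319, -0.0661814]), 'ft_torque': array([ 0.02289214, -0.04590989, -0.07214481]), 'grasp_force': 0.0, 'opening': 0.08553267244793661}
{'intrinsics': [[599.4019, 0.0, 312.2514], [0.0, 599.4019, 240.7595], [0.0, 0.0, 1.0]], 'world_from_camera': [[-0.4791, -0.658, 0.581, -0.3573], [-0.8777, 0.3501, -0.3272, 0.493], [0.0118, -0.6667, -0.7452, 1.2079], [0.0, 0.0, 0.0, 1.0]]}
{'intrinsics': [[534.7589, 0.0, 315.8024], [0.0, 534.7589, 241.4892], [0.0, 0.0, 1.0]], 'world_from_camera': [[-0.0088, -0.9865, 0.1634, 0.2847], [-1.0, 0.0091, 0.0009, -0.0024], [-0.0024, -0.1634, -0.9866, 1.434], [0.0, 0.0, 0.0, 1.0]]}
{'intrinsics': [[347.4795, 0.0, 317.9335], [0.0, 347.4795, 241.0953], [0.0, 0.0, 1.0]], 'hand_eye': [[-0.0008, -0.9597, -0.2812, 0.072], [1.0, -0.0007, -0.0005, 0.0001], [0.0003, -0.2812, 0.9597, -0.1421], [0.0, 0.0, 0.0, 1.0]]}
```

View pics/scene0.png

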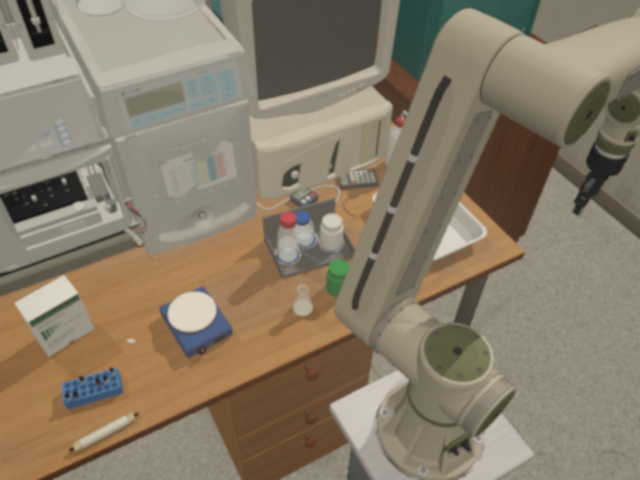

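View pics/top0.png

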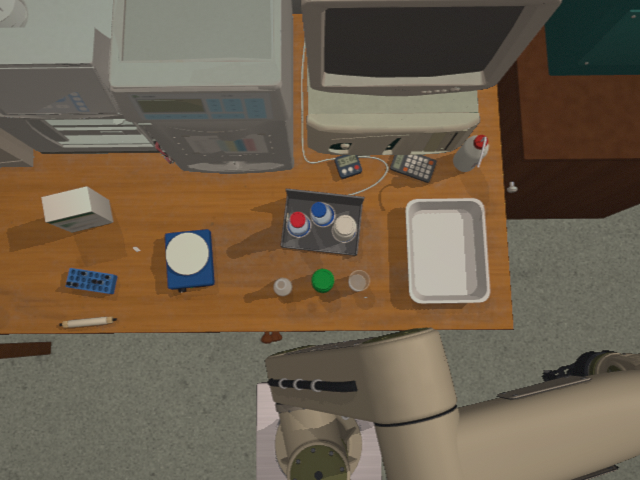

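The pictures show three candidates on the caddy (top view): the red cap at (298,220), the blue cap at (321,212) and the white jar lid at (345,228).

- **Look-alikes (top view):** the red-topped wash bottle at (478,141), the green jar at (323,281), the flask at (283,287) and the beaker at (358,281).
- **Destinations (top view):** the tray at (447,250) and the plate at (187,253).

In the scene view the caps are at (288,220), (301,219) and (332,221).

```bash
cat > h.py <<'E'
import cv2,numpy as np
from rig import *
from scipy.spatial.transform import Rotation as R
def cam(n):
    m=camera_model(n);K=np.array(m["intrinsics"])
    if n!="wrist": return K,np.array(m["world_from_camera"])
    s=state();T=np.eye(4);T[:3,:3]=R.from_rotvec(s["tool_rot"]).as_matrix();T[:3,3]=s["ee_pos"]
    return K,T@np.array(m["hand_eye"])
def ray(c,p):
    K,T=c;d=T[:3,:3]@np.linalg.inv(K)@[p[0],p[1],1.];return T[:3,3],d/np.linalg.norm(d)
def onz(c,p,z):
    o,d=ray(c,p);return (o+d*(z-o[2])/d[2])
def tri(rs):
    A=0;b=0
    for o,d in rs:
        P=np.eye(3)-np.outer(d,d);A=A+P;b=b+P@o
    x=np.linalg.solve(A,b);return x,[np.linalg.norm((np.eye(3)-np.outer(d,d))@(x-o)) for o,d in rs]
def masks(bgr):
    h=cv2.cvtColor(bgr,cv2.COLOR_BGR2HSV);H,S,V=cv2.split(h)
    return {"red":((H<8)|(H>172))&(S>150)&(V>80),"blue":(H>105)&(H<125)&(S>120)&(V>50),"white":(S<70)&(V>165),"green":(H>45)&(H<90)&(S>120)}
def blobs(m,box,amin=20):
    x0,y0,x1,y1=box;k=np.zeros(m.shape,np.uint8);k[y0:y1,x0:x1]=m[y0:y1,x0:x1]
    n,l,st,c=cv2.connectedComponentsWithStats(k)
    return [(c[i].round(1).tolist(),st[i].tolist(),l==i) for i in range(1,n) if st[i][4]>=amin]
E
python3 - <<'E'
from h import *
I={n:cv2.imread(f"pics/{n}0.png") for n in("scene","top")}
M={n:masks(I[n]) for n in I}
bx={"scene":{"red":(270,205,305,235),"blue":(290,205,315,235),"white":(315,205,350,250)},"top":{"red":(280,200,310,235),"blue":(308,195,335,225),"white":(330,210,360,245)}}
for n in I:
    for c in bx[n]: print(n,c,[b[:2] for b in blobs(M[n][c],bx[n][c],8)])
for n,b in(("top",(150,220,225,300)),("scene",(155,285,235,355))): print(n,"plate",[(q[:2],cv2.fitEllipse(max(cv2.findContours(q[2].astype(np.uint8),0,1)[0],key=len))) for q in blobs(M[n]["white"],b,200)])
print("tray",[(q[:2],cv2.minAreaRect(max(cv2.findContours(q[2].astype(np.uint8),0,1)[0],key=len))) for q in blobs(M["top"]["white"],(395,190,500,315),200)])
a=cv2.resize(I["top"][170:310,250:390],(560,560),interpolation=2);cv2.imwrite("pics/c1.png",a)
E
```

```text
scene red []
scene blue [([302.6, 216.7], [299, 213, 8, 8, 40])]
scene white [([332.3, 223.8], [322, 214, 22, 22, 336])]
top red [([297.4, 219.1], [291, 212, 14, 15, 178])]
top blue [([318.4, 209.2], [311, 202, 15, 15, 172]), ([330.5, 217.8], [324, 209, 10, 16, 33])]
top white [([345.5, 224.6], [336, 215, 20, 20, 301])]
top plate [(([186.7, 253.2], [166, 233, 42, 41, 1358]), ((186.6558837890625, 253.18939208984375), (39.88315200805664, 41.53319549560547), 53.089969635009766))]
scene plate [(([191.6, 311.1], [168, 291, 48, 41, 1524]), ((191.61366271972656, 311.064453125), (38.47151184082031, 48.38277816772461), 74.63006591796875))]
tray [(([438.9, 253.0], [406, 198, 84, 105, 5470]), ((447.34796142578125, 250.32901000976562), (105.42926025390625, 80.23190307617188), 87.45519256591797))]
```

View pics/c1.png

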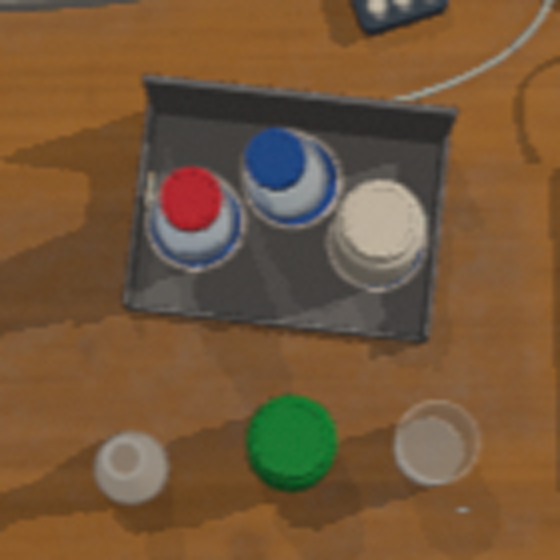

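Crop at 4x: red cap (190,198), blue cap (275,158), white lid (378,218), green jar (290,442), flask (132,467) and beaker (435,443). The red cap, the blue cap and the white jar behind the green one match the description. Next I compute positions.

```bash
python3 - <<'E'
from h import *
I={n:cv2.imread(f"pics/{n}0.png") for n in("scene","top")}
C={n:cam(n) for n in I}
h=cv2.cvtColor(I["scene"],cv2.COLOR_BGR2HSV)
m=((h[...,0]<10)|(h[...,0]>170))&(h[...,1]>110);print([b[:2] for b in blobs(m,(270,205,305,240),8)])
P={"red":((288.5,217),(297.4,219.1),.158),"blue":((302.6,216),(318.5,209.4),.108),"jar":((332,219.5),(344.8,224.6),.092),"plate":((191.6,311.1),(186.7,253.2),.048)}
for k,(s,t,z) in P.items(): print(k,"top-ray",onz(C["top"],t,z).round(4),"tri",[np.round(q,4) for q in tri([ray(C["scene"],s),ray(C["top"],t)])])
f=lambda x,y:(250+x/4,170+y/4)
q=[onz(C["top"],f(*p),z)[:2].round(4) for p,z in(((148,80),.09),((455,108),.09),((125,306),.010),((425,338),.010))];print("caddy",q)
print("yaw",np.degrees(np.arctan2(*(q[0]-q[1])*[-1,1])),np.degrees(np.arctan2(*(q[2]-q[3])*[-1,1])))
for n,p,z in(("flask",(132,462),.079),("beaker",(438,440),.068),("green",(290,442),.086)): print(n,onz(C["top"],f(*p),z).round(4))
b=cv2.boxPoints(((447.35,250.33),(105.4,80.2),87.455));print("tray",[onz(C["top"],p,.04)[:2].round(3).tolist() for p in b],onz(C["top"],(447.35,250.33),.04))
E
```

```text
[([287.7, 219.3], [280, 212, 16, 16, 210])]
red top-ray [0.5518 0.0431 0.158 ] tri [array([0.5528, 0.0451, 0.1603]), array([0.0025, 0.0025])]
blue top-ray [ 0.5869 -0.0087  0.108 ] tri [array([ 0.5869, -0.0089,  0.1075]), array([0.0002, 0.0002])]
jar top-ray [ 0.5501 -0.0757  0.092 ] tri [array([ 0.5494, -0.0751,  0.0965]), array([0.0003, 0.0003])]
plate top-ray [0.4863 0.3373 0.048 ] tri [array([0.487 , 0.3385, 0.0455]), array([0.0006, 0.0006])]
caddy [array([0.6431, 0.0723]), array([ 0.6227, -0.126 ]), array([0.5078, 0.0922]), array([ 0.4841, -0.1095])]
yaw -5.873608542309531 -6.701595893693436
flask [0.3969 0.083  0.079 ]
beaker [ 0.4101 -0.112   0.068 ]
green [ 0.408  -0.0172  0.086 ]
tray [[0.627, -0.241], [0.635, -0.455], [0.355, -0.451], [0.347, -0.243]] [ 0.4888396  -0.34729721  0.04      ]
```

The checks hold: triangulated tops are 0.160, 0.108 and 0.097, the plate is at 0.046, and the caddy yaw is about -6.2°. I'll go above the red bottle with the fingers closing along caddy x.

```bash
python3 -m handwheel '1 .02 .034 .006 .11;1 .02 .034 .006 .11;1 .02 .034 .006 .11;1 .02 .034 .006 .11;1 .02 .034 .006 .11;1 .02 .034 .006 .11;1 .02 .034 .006 .11;1 .02 .034 .006 .11;1 .02 .034 .006 .11;1 .02 .034 .006 .11'; python3 -m handwheel '1 .02 .034 0 0;1 .02 .034 0 0;1 .02 .034 0 0;1 .02 .034 0 0;1 .02 .034 0 0;1 .02 .034 0 0;1 .02 .034 0 0;1 .01 0 0 0;1 0 0 0 0'
python3 - <<'E'
from h import *
s=state();c=cam("wrist");r=R.from_rotvec(s["tool_rot"]).as_matrix();print(s["ee_pos"],np.degrees(np.arctan2(r[1,1],r[0,1])),r[:,2],s["joint_pos"].round(3))
im=read_camera("wrist")[:,:,::-1];np.save("c_w1.npy",np.array(c[1]));cv2.imwrite("pics/w1.png",im)
E
```

```text
clock: 0.93
ee_pos: [0.4023, -0.1965, 0.2915]
tool_rot: [-2.337, -2.1, -0.0]
ft_force: [0.7, -0.8, 0.1]
opening: 0.0855
grasp_force: 0.0
clock: 1.68
ee_pos: [0.5533, 0.0417, 0.2901]
tool_rot: [-2.338, -2.098, 0.001]
ft_force: [-0.3, -0.3, 0.3]
opening: 0.0853
grasp_force: 0.0
[0.55325316 0.04172285 0.29005015] -6.182183848514997 [-8.84918637e-04  2.64337773e-05 -9.99999608e-01] [-0.069  0.266  0.124  1.43  -0.     1.609]
```

View pics/w1.png

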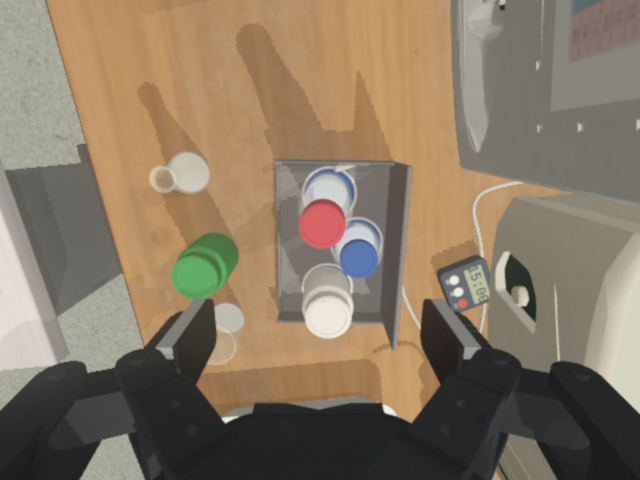

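The wrist view shows the caddy and caps: red (322,224), blue (360,260), white lid (328,317). The flask, green jar and beaker are to the left.

```bash
python3 - <<'E'
from h import *
im=cv2.imread("pics/w1.png");c=(cam("wrist")[0],np.load("c_w1.npy"));M=masks(im);T=cam("top")
for k,b,z,t in(("red",(285,190,355,260),.158,(297.4,219.1)),("blue",(335,235,390,285),.108,(318.5,209.4)),("white",(295,290,360,350),.092,(344.8,224.6))):
    for q in blobs(M[k],b,150):
        e,rad=cv2.minEnclosingCircle(cv2.findContours(q[2].astype(np.uint8),0,1)[0][0])
        print(k,q[:2],e,rad,onz(c,e,z).round(4),tri([ray(c,e),ray(T,t)]))
def g(p): # caddy floor corners: front-left, front-right, right... 
    return onz(c,p,.01).round(4)
print("lip",g((277,160)),g((279,323)))
E
```

```text
blue ([361.2, 259.5], [344, 243, 33, 34, 801]) (359.73077392578125, 259.5) 17.321033477783203 [ 0.5899 -0.0047  0.108 ] (array([ 0.59038177, -0.00901745,  0.09526794]), [np.float64(0.000649530271279182), np.float64(0.0006495302712789947)])
white ([328.3, 313.2], [302, 290, 58, 49, 2009]) (331.61309814453125, 311.00726318359375) 30.312698364257812 [ 0.5566 -0.0661  0.092 ] (array([ 0.55536154, -0.07726241,  0.06988847]), [np.float64(0.0009623399621091506), np.float64(0.0009623399621092938)])
lip [0.5103 0.0949 0.01  ] [ 0.4824 -0.1195  0.01  ]
```

```bash
python3 - <<'E'
from h import *
c=(cam("wrist")[0],np.load("c_w1.npy"));T=cam("top")
for k,e,z in(("red",(322,224),.158),("blue",(359.5,260),.108),("jar",(328.5,318),.092)): print(k,onz(c,e,z).round(4))
u,v=onz(c,(277,160),.01)[:2],onz(c,(279,323),.01)[:2];print(np.linalg.norm(u-v))
E
```

```text
red [0.5574 0.0471 0.158 ]
blue [ 0.5896 -0.0052  0.108 ]
jar [ 0.5524 -0.0742  0.092 ]
0.21621751369713788
```

The three estimates agree within 4 mm, which is enough to grip. I'll take the red cap at z≈0.147 (TCP 0.128).

```bash
python3 -m handwheel '1 .001 .003 -.035 0;1 0 0 -.035 0;1 0 0 -.035 0;1 0 0 -.03 0;1 0 0 -.017 0;1 0 0 -.01 0;1 0 0 0 0;0 0 0 0 0;0 0 0 0 0;0 0 0 0 0'; python3 -m handwheel '0 0 0 0 0;0 0 0 0 0;0 0 0 0 0;0 0 0 0 0;0 0 0 0 0;0 0 0 .01 0;0 0 0 .02 0;0 0 0 0 0'
```

```text
clock: 2.57
ee_pos: [0.5542, 0.0422, 0.1312]
tool_rot: [2.341, 2.092, 0.004]
ft_force: [-0.9, 0.1, 0.2]
opening: 0.0517
grasp_force: 0.0
clock: 3.23
ee_pos: [0.5542, 0.0426, 0.1626]
tool_rot: [2.34, 2.092, 0.004]
ft_force: [0.9, 0.3, -1.4]
opening: 0.0373
grasp_force: 60.4
```

Gripped (37 mm, 60 N). Lifting and carrying it to the tray's near spot (0.429, -0.347).

```bash
python3 -m handwheel '0 0 0 .02 0;0 0 0 .04 0;0 0 0 .04 0;0 -.0054 -.015 0 0;0 -.0112 -.035 0 0;0 -.0112 -.035 0 0;0 -.0112 -.035 0 0;0 -.0112 -.035 0 0;0 -.0112 -.035 0 0;0 -.0112 -.035 0 0'; python3 -m handwheel '0 -.0112 -.035 0 0;0 -.0112 -.035 0 0;0 -.0112 -.035 0 0;0 -.0112 -.035 0 0;0 -.008 -.025 0 0;0 0 0 0 0;0 0 0 -.035 0;0 0 0 -.035 0;0 0 0 0 0'
python3 - <<'E'
from h import *
cv2.imwrite("pics/s2.png",cv2.resize(read_camera("scene")[150:330,250:510,::-1],(780,540)))
E
```

```text
clock: 4.07
ee_pos: [0.4792, -0.1837, 0.2588]
tool_rot: [-2.341, -2.094, 0.0]
ft_force: [0.3, 0.6, -1.2]
opening: 0.0373
grasp_force: 61.1
clock: 4.82
ee_pos: [0.4239, -0.3435, 0.1819]
tool_rot: [-2.333, -2.084, 0.0]
ft_force: [-1.1, 1.2, -3.2]
opening: 0.0372
grasp_force: 61.2
```

View pics/s2.png

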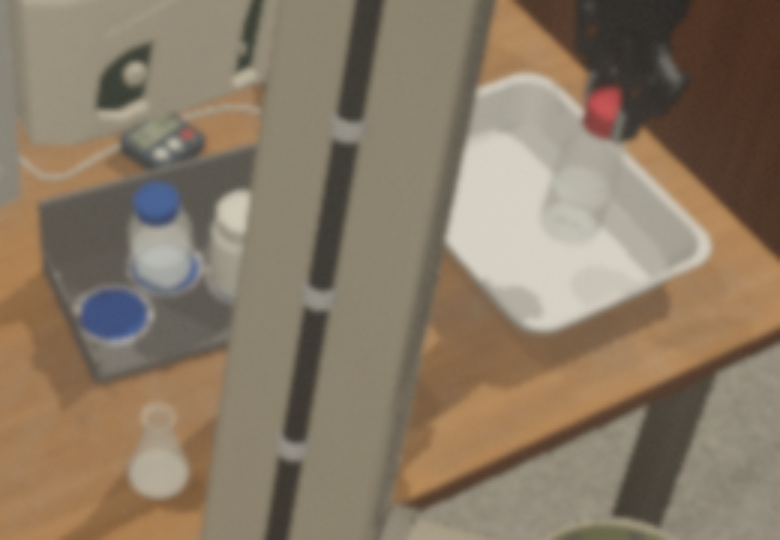

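The red bottle hangs vertically over the tray's near half, and its mark in the caddy is free. Lowering.

```bash
python3 -m handwheel '0 .004 -.002 -.025 0;0 0 0 -.015 0;0 0 0 -.006 0;0 0 0 0 0;0 0 0 0 0'
```

```text
clock: 5.28
ee_pos: [0.4322, -0.3497, 0.1449]
tool_rot: [2.341, 2.093, 0.0]
ft_force: [-0.2, 0.2, -1.7]
opening: 0.0372
grasp_force: 61.1
```

```bash
python3 -m handwheel '0 0 0 -.002 0;0 0 0 0 0'; python3 -m handwheel '0 0 0 -.002 0;0 0 0 0 0'
```

```text
clock: 5.45
ee_pos: [0.4322, -0.35, 0.1427]
tool_rot: [2.34, 2.092, 0.0]
ft_force: [0.7, 0.1, -1.6]
opening: 0.0372
grasp_force: 61.1
clock: 5.62
ee_pos: [0.4317, -0.3496, 0.1397]
tool_rot: [2.342, 2.093, 0.0]
ft_force: [0.2, 0.9, -2.1]
opening: 0.0373
grasp_force: 61.1
```

```bash
python3 -m handwheel '0 0 0 -.005 0;0 0 0 0 0;0 0 0 0 0'; python3 -m handwheel '0 0 0 -.002 0;0 0 0 0 0'; python3 -m handwheel '0 0 0 -.002 0;0 0 0 0 0'
```

```text
clock: 5.87
ee_pos: [0.4312, -0.3492, 0.1338]
tool_rot: [-2.342, -2.093, -0.0]
ft_force: [-0.3, 0.8, -1.9]
opening: 0.037
grasp_force: 61.1
clock: 6.03
ee_pos: [0.4314, -0.3493, 0.132]
tool_rot: [-2.342, -2.093, -0.0]
ft_force: [0.1, -0.5, -2.6]
opening: 0.0373
grasp_force: 61.1
clock: 6.2
ee_pos: [0.4317, -0.3498, 0.1308]
tool_rot: [2.341, 2.093, -0.0]
ft_force: [-0.2, -0.4, 1.2]
opening: 0.0371
grasp_force: 61.1
```

Contact at TCP z 0.131, same as in the caddy. Releasing, then on to the jar.

```bash
python3 -m handwheel '1 0 0 0 0;1 0 0 0 0;1 0 0 0 0;1 0 0 0 0;1 0 0 0 0;1 0 0 .01 0;1 0 0 .03 0;1 0 0 .03 0;1 0 0 .03 0;1 0 0 .03 0'; python3 -m handwheel '1 .015 .0343 0 0;1 .015 .0343 0 0;1 .015 .0343 0 0;1 .015 .0343 0 0;1 .015 .0343 0 0;1 .015 .0343 0 0;1 .015 .0343 0 0;1 .015 .0343 0 0;1 0 0 0 0'
python3 - <<'E'
from h import *
c=cam("wrist");im=read_camera("wrist")[:,:,::-1];np.save("c_w2.npy",np.array(c[1]));cv2.imwrite("pics/w2.png",im)
cv2.imwrite("pics/t2.png",read_camera("top")[:,:,::-1])
E
```

```text
clock: 7.03
ee_pos: [0.4313, -0.3492, 0.2625]
tool_rot: [2.342, 2.093, 0.0]
ft_force: [0.7, -0.3, -0.5]
opening: 0.0849
grasp_force: 0.0
clock: 7.78
ee_pos: [0.5532, -0.0694, 0.2611]
tool_rot: [-2.335, -2.101, -0.004]
ft_force: [-1.6, 0.3, -0.3]
opening: 0.0856
grasp_force: 0.0
```

View pics/w2.png

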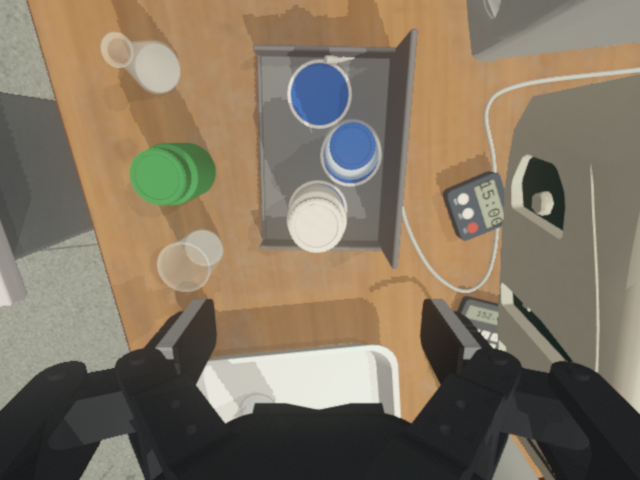

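The wrist view shows the lid at (316,224), the blue cap at (351,146) and the free mark at (320,94), with the red bottle's base in the tray near (258,400).

```bash
python3 - <<'E'
from h import *
c=(cam("wrist")[0],np.load("c_w2.npy"))
for k,e,z in(("jar",(316.5,224),.092),("blue",(351,146),.108),("lmark",(320,94.5),.006)): print(k,onz(c,e,z).round(4))
E
```

```text
jar [ 0.5522 -0.072   0.092 ]
blue [ 0.5878 -0.006   0.108 ]
lmark [0.5685 0.0475 0.006 ]
```

The left mark and the rear ring don't sit squarely under their caps, so I check marks against caps in both views.

```bash
python3 - <<'E'
from h import *
c=(cam("wrist")[0],np.load("c_w2.npy"));T=cam("top")
print("w2 ring blue",onz(c,(351,153),.006).round(4),"jar ring",onz(c,(319,210),.006).round(4))
f=lambda x,y:(250+x/4,170+y/4)
for k,p in(("L",(195,222)),("rear",(291,178)),("R",(377,242))): print("top",k,onz(T,f(*p),.006).round(4))
a=cv2.imread("pics/top0.png")[195:250,275:370];b=cv2.imread("pics/t2.png")[195:250,275:370];w=cv2.imread("pics/w2.png")[40:270,240:420]
o=np.zeros((600,800,3),np.uint8);o[:220,:380]=cv2.resize(a,(380,220),interpolation=2);o[:220,400:780]=cv2.resize(b,(380,220),interpolation=2);o[225:600,:293]=cv2.resize(w,(293,375));s=cv2.imread("pics/s2.png")[130:400,20:270];o[225:600,320:667]=cv2.resize(s,(347,375));cv2.imwrite("pics/m.png",o)
E
```

```text
w2 ring blue [ 0.5965 -0.016   0.006 ] jar ring [ 0.5544 -0.076   0.006 ]
top L [0.5658 0.0449 0.006 ]
top rear [ 0.5957 -0.0207  0.006 ]
top R [ 0.5508 -0.0786  0.006 ]
```

View pics/m.png

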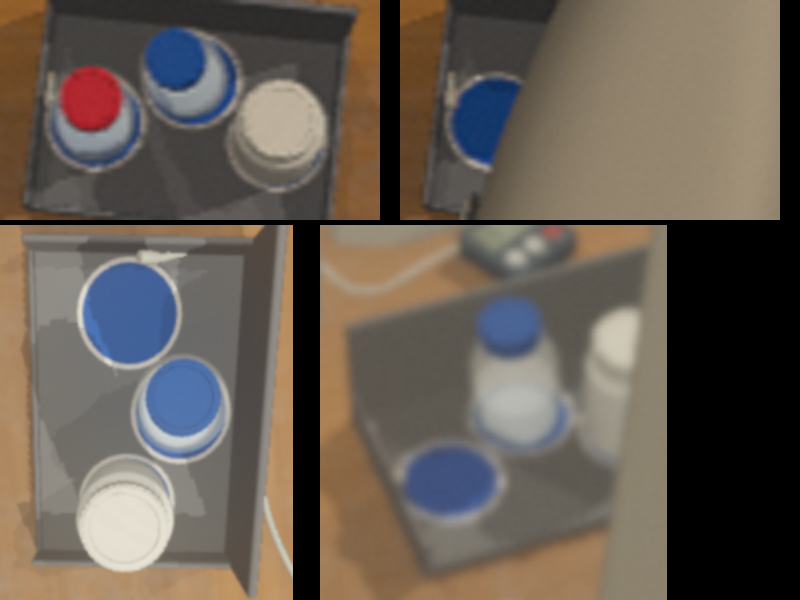

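```bash
python3 - <<'E'
from h import *
im=cv2.imread("pics/t2.png");T=cam("top");M=masks(im)
for q in blobs(M["red"],(400,190,500,310),15): print(q[:2],onz(T,q[0],.158).round(4))
cv2.imwrite("pics/t2c.png",cv2.resize(im[190:310,390:500],(550,600),interpolation=2))
E
```

```text
([460.1, 265.4], [453, 258, 16, 16, 194]) [ 0.4347 -0.3469  0.158 ]
```

View pics/t2c.png

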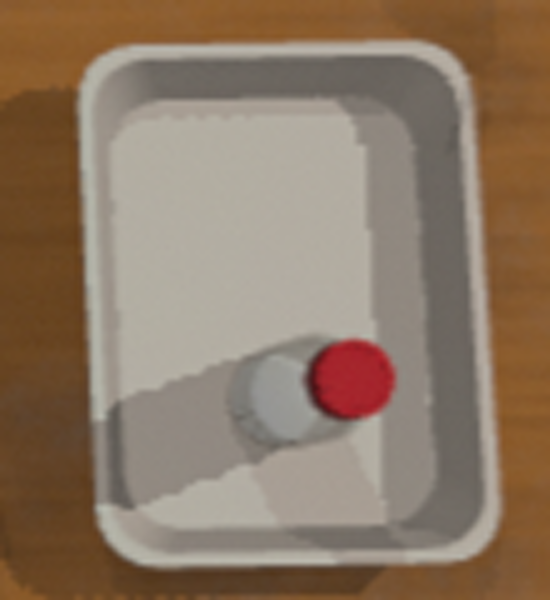

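The red bottle stands upright in the tray: cap reading (0.435, -0.347) against the gripper's (0.431, -0.349). For its return I'll compare cap pixels with the first picture. Now gripping the jar's body.

```bash
python3 -m handwheel '1 -.002 -.005 -.04 0;1 0 0 -.04 0;1 0 0 -.04 0;1 0 0 -.04 0;1 0 0 -.03 0;1 0 0 -.02 0;1 0 0 -.012 0;1 0 0 0 0;1 0 0 0 0'; python3 -m handwheel '0 0 0 0 0;0 0 0 0 0;0 0 0 0 0;0 0 0 0 0;0 0 0 0 0;0 0 0 0 0'; python3 -m handwheel '0 0 0 .01 0;0 0 0 .02 0;0 0 0 0 0'
```

```text
clock: 8.63
ee_pos: [0.5488, -0.0812, 0.0382]
tool_rot: [-2.344, -2.091, 0.001]
ft_force: [-0.1, 0.1, 0.1]
opening: 0.0856
grasp_force: 0.0
clock: 9.13
ee_pos: [0.5509, -0.0809, 0.0406]
tool_rot: [2.34, 2.091, 0.002]
ft_force: [-1.4, -1.9, 5.2]
opening: 0.0578
grasp_force: 64.0
clock: 9.38
ee_pos: [0.5519, -0.0806, 0.0724]
tool_rot: [2.338, 2.091, 0.005]
ft_force: [0.1, -0.3, -1.6]
opening: 0.058
grasp_force: 64.7
```

```bash
python3 -m handwheel '0 0 0 .03 0;0 0 0 .04 0;0 0 -.013 .01 0;0 0 -.033 0 0;0 0 -.033 0 0;0 0 -.033 0 0;0 0 -.033 0 0;0 0 -.033 0 0;0 0 -.033 0 0;0 0 -.033 0 0'; python3 -m handwheel '0 0 -.02 0 0;0 0 0 -.03 0;0 0 0 -.03 0;0 0 0 -.03 0;0 0 0 -.01 0;0 0 0 0 0;0 0 0 0 0'
```

```text
clock: 10.22
ee_pos: [0.5492, -0.3259, 0.1482]
tool_rot: [2.342, 2.093, 0.0]
ft_force: [0.1, -0.2, -2.9]
opening: 0.0577
grasp_force: 65.2
clock: 10.8
ee_pos: [0.5494, -0.344, 0.0485]
tool_rot: [-2.342, -2.093, 0.0]
ft_force: [0.6, 0.0, -0.6]
opening: 0.0576
grasp_force: 65.1
```

```bash
python3 -m handwheel '0 0 0 -.004 0;0 0 0 0 0'; python3 -m handwheel '0 0 0 -.002 0;0 0 0 0 0';python3 -m handwheel '0 0 0 -.0015 0;0 0 0 0 0'
```

```text
clock: 10.97
ee_pos: [0.5507, -0.3448, 0.0461]
tool_rot: [2.339, 2.092, 0.001]
ft_force: [0.1, -0.5, -1.8]
opening: 0.0574
grasp_force: 65.1
clock: 11.13
ee_pos: [0.5501, -0.3443, 0.0433]
tool_rot: [2.341, 2.093, 0.001]
ft_force: [0.4, 0.9, -1.6]
opening: 0.0576
grasp_force: 65.1
clock: 11.3
ee_pos: [0.5496, -0.344, 0.041]
tool_rot: [2.342, 2.094, 0.0]
ft_force: [0.2, 0.1, -1.6]
opening: 0.0576
grasp_force: 65.1
```

```bash
python3 -m handwheel '0 0 0 -.002 0;0 0 0 0 0';python3 -m handwheel '0 0 0 -.0015 0;0 0 0 0 0'
```

```text
clock: 11.47
ee_pos: [0.5494, -0.3439, 0.0385]
tool_rot: [-2.342, -2.093, -0.0]
ft_force: [-0.3, 0.5, -2.0]
opening: 0.0579
grasp_force: 65.1
clock: 11.63
ee_pos: [0.5496, -0.3442, 0.0376]
tool_rot: [2.342, 2.093, 0.0]
ft_force: [-0.1, 0.9, 0.9]
opening: 0.0575
grasp_force: 65.4
```

Contact. Releasing, rising, turning 90° and going above the blue bottle.

```bash
python3 -m handwheel '1 0 0 0 0;1 0 0 0 0;1 0 0 0 0;1 0 0 0 0;1 0 0 .01 0;1 0 0 .03 0;1 0 0 .04 0;1 0 0 .04 0;1 0 0 .04 0;1 0 0 .04 0'; python3 -m handwheel '1 .0038 .0334 .003 .121;1 .0038 .0334 .003 .121;1 .0038 .0334 .003 .121;1 .0038 .0334 .003 .121;1 .0038 .0334 .003 .121;1 .0038 .0334 .003 .121;1 .0038 .0334 .003 .121;1 .0038 .0334 .003 .121;1 .0038 .0334 .003 .121;1 .0038 .0334 .003 .121';python3 -m handwheel '1 0 0 0 .121;1 0 0 0 .121;1 0 0 0 .119;1 0 0 0 0;1 0 0 0 0;1 0 0 0 0'
python3 - <<'E'
from h import *
s=state();c=cam("wrist");r=R.from_rotvec(s["tool_rot"]).as_matrix();print(s["ee_pos"],np.degrees(np.arctan2(r[1,1],r[0,1])),r[:,2],s["joint_pos"].round(2))
im=read_camera("wrist")[:,:,::-1];np.save("c_w3.npy",np.array(c[1]));cv2.imwrite("pics/w3.png",im)
t=read_camera("top")[:,:,::-1];cv2.imwrite("pics/t3.png",t);M=masks(t)
for k in("red","blue"):print(k,[b[:2] for b in blobs(M[k],(275,195,500,310),30)])
E
```

```text
clock: 12.47
ee_pos: [0.5492, -0.3437, 0.2402]
tool_rot: [2.342, 2.093, 0.0]
ft_force: [1.5, 0.1, -0.0]
opening: 0.0857
grasp_force: 0.0
clock: 13.3
ee_pos: [0.5874, -0.0084, 0.2686]
tool_rot: [0.726, 3.055, 0.0]
ft_force: [1.2, -0.8, -0.9]
opening: 0.0857
grasp_force: 0.0
clock: 13.8
ee_pos: [0.5875, -0.0102, 0.2677]
tool_rot: [0.181, 3.136, 0.0]
ft_force: [-0.3, 0.5, -0.5]
opening: 0.0852
grasp_force: 0.0
[ 0.58748926 -0.01018727  0.26774955] 83.41140931280123 [ 4.77341924e-04  2.56576682e-07 -9.99999886e-01] [-0.15  0.33  0.16  1.4   0.   -0.04]
red [([460.0, 265.4], [452, 258, 17, 16, 197])]
blue [([348.8, 230.1], [344, 220, 11, 21, 162])]
```

View pics/w3.png

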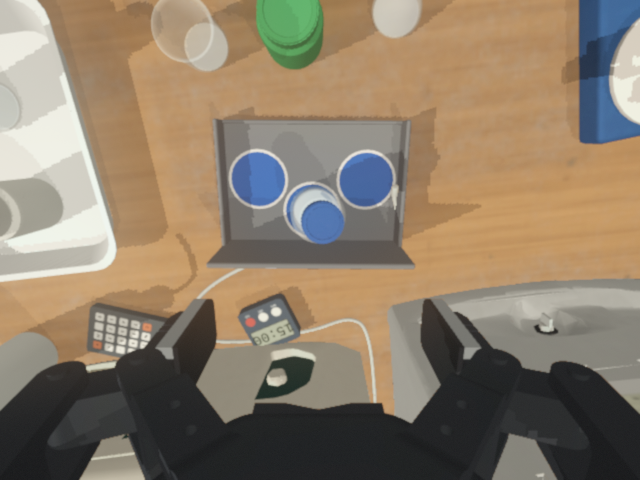

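View pics/t3.png

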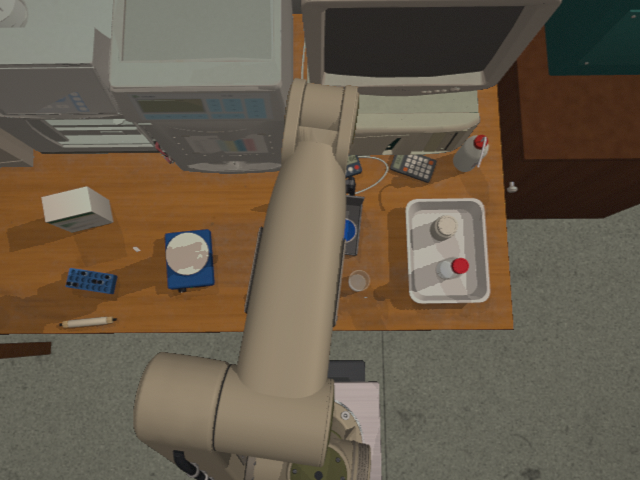

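The wrist view shows the marks at (258,178) and (366,179), the rear ring at (312,210) and the blue cap at (322,222). The top view shows the jar (444,228) and the red bottle (460,266) upright in the tray.

```bash
python3 - <<'E'
from h import *
c=(cam("wrist")[0],np.load("c_w3.npy"))
for k,e,z in(("cap",(322,222),.108),("L",(366,179),.006),("R",(258.5,178.5),.006),("ring",(312,209),.006)): print(k,onz(c,e,z).round(4))
print(c[1][:3,3])
im=cv2.imread("pics/w3.png")[165:270,250:385];cv2.imwrite("pics/w3c.png",cv2.resize(im,None,fx=5.5,fy=5.5,interpolation=2))
E
```

```text
cap [ 0.5876 -0.0064  0.108 ]
L [0.5668 0.0481 0.006 ]
R [ 0.552  -0.0747  0.006 ]
ring [ 0.5944 -0.0179  0.006 ]
[ 0.51736504 -0.00184019  0.40984724]
```

View pics/w3c.png

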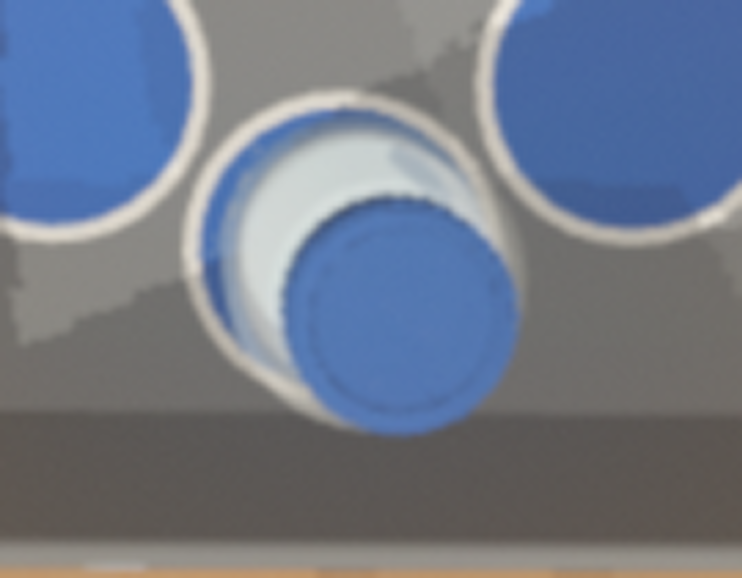

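The cap is at (0.588, -0.006) and its base on the mark. Both sides are free, so I grip the cap.

```bash
python3 -m handwheel '1 .001 .003 -.04 0;1 0 0 -.04 0;1 0 0 -.04 0;1 0 0 -.03 0;1 0 0 -.02 0;1 0 0 -.017 0;1 0 0 0 0;1 0 0 0 0;1 0 0 0 0'; python3 -m handwheel '0 0 0 0 0;0 0 0 0 0;0 0 0 0 0;0 0 0 0 0;0 0 0 0 0;0 0 0 0 0;0 0 0 0 0;0 0 0 0 0'
```

```text
clock: 14.65
ee_pos: [0.5893, -0.0073, 0.0815]
tool_rot: [0.177, 3.135, -0.0]
ft_force: [0.4, -0.3, 1.4]
opening: 0.0855
grasp_force: 0.0
clock: 15.32
ee_pos: [0.5901, -0.0088, 0.0826]
tool_rot: [0.177, 3.132, -0.006]
ft_force: [-1.0, -4.3, 7.0]
opening: 0.0373
grasp_force: 56.3
```

```bash
python3 -m handwheel '0 0 0 .01 0;0 0 0 .02 0;0 0 0 .04 0;0 0 0 .04 0;0 -.0053 .0166 .01 0;0 -.0103 .034 0 0;0 -.0103 .034 0 0;0 -.0103 .034 0 0;0 -.0103 .034 0 0;0 -.0103 .034 0 0'; python3 -m handwheel '0 -.0103 .034 0 0;0 -.0103 .034 0 0;0 -.0103 .034 0 0;0 -.0103 .034 0 0;0 -.006 .024 0 0;0 0 0 -.02 0;0 0 0 0 0;0 0 0 0 0'
python3 - <<'E'
from h import *
c=cam("wrist");print(state()["ee_pos"]);im=read_camera("wrist")[:,:,::-1];np.save("c_w4.npy",np.array(c[1]))
t=read_camera("scene")[:,:,::-1];o=np.zeros((480,800,3),np.uint8);o[:,:400]=cv2.resize(im[60:440,150:467],(400,480));o[:,400:]=cv2.resize(t[220:364,130:250],(400,480));cv2.imwrite("pics/w4.png",im);cv2.imwrite("pics/w4v.png",o)
E
```

```text
clock: 16.15
ee_pos: [0.5304, 0.1811, 0.2005]
tool_rot: [-0.176, -3.136, -0.001]
ft_force: [1.6, 0.1, -2.7]
opening: 0.0371
grasp_force: 59.9
clock: 16.82
ee_pos: [0.4829, 0.3392, 0.1792]
tool_rot: [-0.174, -3.133, 0.003]
ft_force: [-0.5, -0.2, -1.9]
opening: 0.0371
grasp_force: 61.1
[0.48286934 0.33920736 0.17922837]
```

View pics/w4v.png

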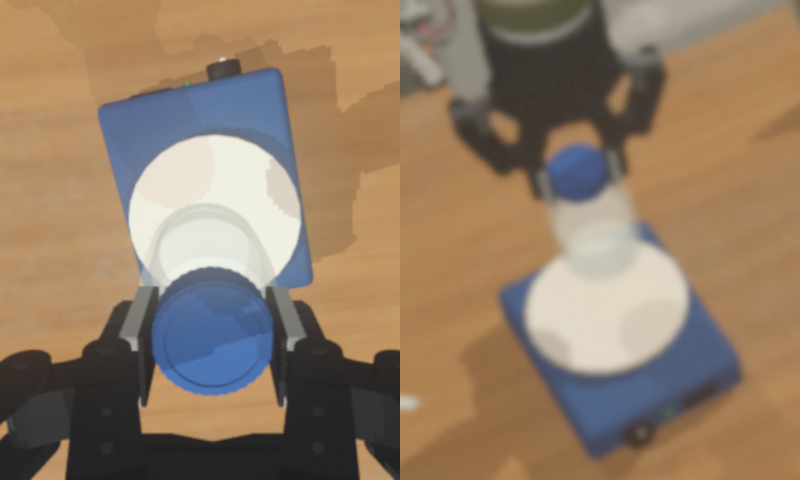

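The bottle is held by its cap over the plate; in the crop the plate's centre is near (214,219). Working out the correction.

```bash
python3 - <<'E'
from h import *
c=(cam("wrist")[0],np.load("c_w4.npy"))
for e in((319.6,233.4),(251.5,233),(388.5,235),(320.5,165.5)): print(onz(c,e,.048).round(4))
print("cap",onz(c,(150+213*317/400,60+337*380/480),.20))
E
```

```text
[0.4851 0.3402 0.048 ]
[0.4786 0.2851 0.048 ]
[0.4926 0.3958 0.048 ]
[0.4313 0.3469 0.048 ]
cap [0.48276789 0.33978676 0.2       ]
```

```bash
python3 -m handwheel '0 .003 .001 -.02 0;0 0 0 -.02 0;0 0 0 -.007 0;0 0 0 0 0;0 0 0 0 0'; python3 -m handwheel '0 0 0 -.003 0;0 0 0 0 0'; python3 -m handwheel '0 0 0 -.002 0;0 0 0 0 0'
```

```text
clock: 17.33
ee_pos: [0.4878, 0.3399, 0.1339]
tool_rot: [-0.177, -3.136, 0.0]
ft_force: [-0.3, 0.1, -0.7]
opening: 0.037
grasp_force: 61.2
clock: 17.5
ee_pos: [0.4882, 0.3407, 0.1313]
tool_rot: [0.176, 3.135, 0.002]
ft_force: [-0.4, -0.2, -2.9]
opening: 0.0369
grasp_force: 61.2
clock: 17.67
ee_pos: [0.4877, 0.3407, 0.1287]
tool_rot: [0.176, 3.136, 0.001]
ft_force: [-1.5, -1.2, -2.7]
opening: 0.0373
grasp_force: 61.2
```

```bash
python3 -m handwheel '0 0 0 -.002 0;0 0 0 0 0';python3 -m handwheel '0 0 0 -.0015 0;0 0 0 0 0'; python3 -m handwheel '0 0 0 -.0015 0;0 0 0 0 0'
```

```text
clock: 17.83
ee_pos: [0.4874, 0.3406, 0.1262]
tool_rot: [-0.175, -3.137, -0.0]
ft_force: [0.1, 0.0, -2.9]
opening: 0.0368
grasp_force: 61.2
clock: 18.0
ee_pos: [0.488, 0.3407, 0.1255]
tool_rot: [0.175, 3.135, 0.001]
ft_force: [0.3, 0.2, 1.5]
opening: 0.0372
grasp_force: 61.9
clock: 18.17
ee_pos: [0.4886, 0.3408, 0.1253]
tool_rot: [0.176, 3.134, 0.002]
ft_force: [-1.4, -1.3, 8.7]
opening: 0.0369
grasp_force: 63.1
```

Contact. Easing off a little, releasing, rising and checking.

```bash
python3 -m handwheel '0 0 0 .001 0;1 0 0 0 0;1 0 0 0 0;1 0 0 0 0;1 0 0 0 0;1 0 0 .01 0;1 0 0 .03 0;1 0 0 .04 0;1 0 0 .04 0;1 0 0 0 0'; python3 -m handwheel '1 0 0 0 0;1 0 0 0 0'
python3 - <<'E'
from h import *
c=cam("wrist");print(state()["ee_pos"]);im=read_camera("wrist")[:,:,::-1]
t=read_camera("scene")[:,:,::-1];o=np.zeros((480,800,3),np.uint8);o[:,:400]=cv2.resize(im[60:440,150:467],(400,480));o[:,400:]=cv2.resize(t[240:368,140:247],(400,480));cv2.imwrite("pics/w5v.png",o)
M=masks(im)
for q in blobs(M["blue"],(240,150,400,330),400):
    e,r=cv2.minEnclosingCircle(max(cv2.findContours(q[2].astype(np.uint8),0,1)[0],key=len));print(q[:2],e,r,onz(c,e,.15).round(4))
t=read_camera("top")[:,:,::-1]
for q in blobs(masks(t)["blue"],(175,235,205,275),40): print(q[:2],onz(cam("top"),q[0],.15))
E
```

```text
clock: 19.0
ee_pos: [0.4906, 0.3422, 0.2539]
tool_rot: [0.175, 3.125, 0.011]
ft_force: [1.1, 0.7, 0.3]
opening: 0.0853
grasp_force: 0.0
clock: 19.17
ee_pos: [0.4876, 0.3406, 0.2448]
tool_rot: [0.175, 3.136, 0.001]
ft_force: [-0.4, -0.8, -1.2]
opening: 0.0853
grasp_force: 0.0
[0.48760619 0.34063404 0.24482876]
([178.0, 249.3], [175, 244, 8, 12, 78]) [0.48123738 0.33374483 0.15      ]
([200.7, 272.0], [193, 267, 12, 8, 43]) [0.42534793 0.27710937 0.15      ]
```

View pics/w5v.png

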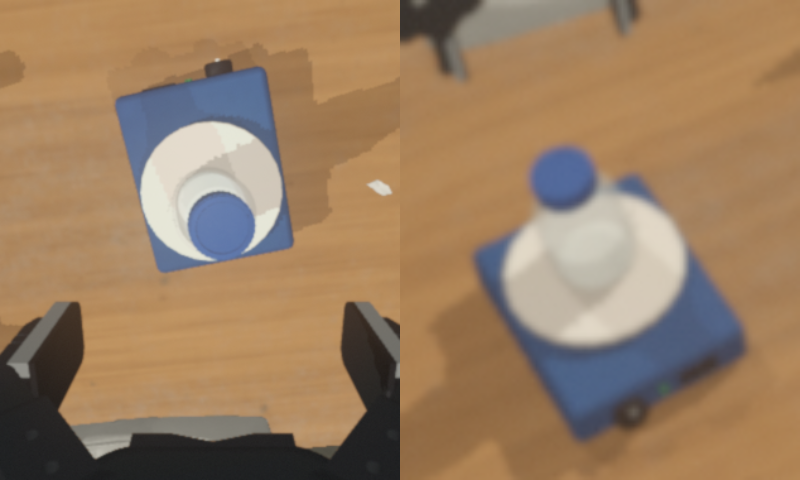

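The bottle stands near the plate's middle: cap (221,226) and plate centre (211,191) in the left crop. Computing the offset.

```bash
python3 - <<'E'
from h import *
c=cam("wrist");g=lambda x,y:(150+x*.7925,60+y*.7917)
print("cap",onz(c,g(221,226),.15).round(4),"plate",onz(c,g(211,191),.048).round(4))
S=cam("scene");s=lambda x,y:(140+x*107/400,240+y*128/480)
print("scene cap",onz(S,s(563-400,177),.15).round(4),"plate",onz(S,s(594-400,271),.048).round(4))
T=cam("top");print("top cap",onz(T,(178+1.5,249),.15))
E
```

```text
cap [0.4833 0.3456 0.15  ] plate [0.483  0.3397 0.048 ]
scene cap [0.4801 0.3452 0.15  ] plate [0.4822 0.3399 0.048 ]
top cap [0.48194133 0.33012288 0.15      ]
```

It's within about 6 mm of the centre. Now back to the jar in the tray, turning -90°.

```bash
python3 -m handwheel '1 .0033 -.036 0 -.121;1 .0033 -.036 0 -.121;1 .0033 -.036 0 -.121;1 .0033 -.036 0 -.121;1 .0033 -.036 0 -.121;1 .0033 -.036 0 -.121;1 .0033 -.036 0 -.121;1 .0033 -.036 0 -.121;1 .0033 -.036 0 -.121;1 .0033 -.036 0 -.121';python3 -m handwheel '1 .0033 -.036 0 -.121;1 .0033 -.036 0 -.121;1 .0033 -.036 0 -.119;1 .0033 -.036 0 0;1 .0033 -.036 0 0;1 .0033 -.036 0 0;1 .0033 -.036 0 0;1 .0033 -.036 0 0;1 .0033 -.036 0 0;1 0 0 0 0'; python3 -m handwheel '1 0 0 0 0;1 0 0 0 0'
```

```text
clock: 20.15
ee_pos: [0.5196, -0.021, 0.2431]
tool_rot: [-1.934, -2.473, 0.002]
ft_force: [1.8, 0.2, -0.7]
opening: 0.085
grasp_force: 0.0
clock: 20.98
ee_pos: [0.5494, -0.3496, 0.2411]
tool_rot: [-2.347, -2.086, 0.003]
ft_force: [-1.1, -0.3, 0.0]
opening: 0.0854
grasp_force: 0.0
clock: 21.15
ee_pos: [0.5495, -0.343, 0.2427]
tool_rot: [-2.341, -2.091, 0.0]
ft_force: [-0.1, 0.6, 0.6]
opening: 0.0858
grasp_force: 0.0
```

```bash
python3 -m handwheel '1 0 -.001 -.04 0;1 0 0 -.04 0;1 0 0 -.04 0;1 0 0 -.04 0;1 0 0 -.03 0;1 0 0 -.013 0;1 0 0 0 0;1 0 0 0 0';python3 -m handwheel '0 0 0 0 0;0 0 0 0 0;0 0 0 0 0;0 0 0 0 0;0 0 0 0 0;0 0 0 0 0'; python3 -m handwheel '0 0 0 .01 0;0 0 0 .04 0;0 0 0 .04 0;0 0 0 .03 0;0 0 0 0 0;0 0 0 0 0'
```

```text
clock: 21.82
ee_pos: [0.5498, -0.3424, 0.0409]
tool_rot: [-2.339, -2.094, 0.0]
ft_force: [-0.6, -0.5, 1.0]
opening: 0.085
grasp_force: 0.0
clock: 22.32
ee_pos: [0.5511, -0.3455, 0.0442]
tool_rot: [2.34, 2.091, 0.0]
ft_force: [-2.5, 0.8, 5.5]
opening: 0.0577
grasp_force: 62.7
clock: 22.82
ee_pos: [0.552, -0.3457, 0.1655]
tool_rot: [2.337, 2.089, 0.002]
ft_force: [-0.2, -0.4, -2.7]
opening: 0.0579
grasp_force: 64.9
```

```bash
python3 -m handwheel '0 0 .02 0 0;0 0 .033 0 0;0 0 .033 0 0;0 0 .033 0 0;0 0 .033 0 0;0 0 .033 0 0;0 0 .033 0 0;0 0 .03 0 0;0 0 .0165 0 0;0 0 0 0 0';python3 -m handwheel '0 0 0 -.035 0;0 0 0 -.035 0;0 0 0 -.03 0;0 0 0 0 0;0 0 0 0 0'
```

```text
clock: 23.65
ee_pos: [0.5486, -0.076, 0.1602]
tool_rot: [-2.335, -2.096, 0.001]
ft_force: [-0.9, -0.5, -1.6]
opening: 0.0575
grasp_force: 64.9
clock: 24.07
ee_pos: [0.5479, -0.0799, 0.0594]
tool_rot: [-2.339, -2.09, 0.005]
ft_force: [0.3, -0.5, -1.2]
opening: 0.0573
grasp_force: 65.0
```

```bash
python3 -m handwheel '0 .003 -.0005 -.009 0;0 0 0 0 0;0 0 0 0 0';python3 -m handwheel '0 0 0 -.003 0;0 0 0 0 0';python3 -m handwheel '0 0 0 -.002 0;0 0 0 0 0'
```

```text
clock: 24.32
ee_pos: [0.5544, -0.081, 0.0536]
tool_rot: [2.341, 2.092, 0.002]
ft_force: [0.7, 0.3, -1.4]
opening: 0.0575
grasp_force: 65.0
clock: 24.48
ee_pos: [0.5537, -0.0806, 0.0499]
tool_rot: [2.341, 2.093, 0.001]
ft_force: [0.3, 0.7, -3.1]
opening: 0.0572
grasp_force: 65.0
clock: 24.65
ee_pos: [0.5537, -0.0804, 0.0477]
tool_rot: [2.341, 2.093, 0.001]
ft_force: [0.9, 0.2, -0.6]
opening: 0.0574
grasp_force: 65.1
```

```bash
python3 -m handwheel '0 0 0 -.0015 0;0 0 0 0 0'
```

```text
clock: 24.82
ee_pos: [0.5538, -0.0802, 0.0475]
tool_rot: [2.341, 2.093, 0.002]
ft_force: [-3.0, 2.0, 8.8]
opening: 0.0572
grasp_force: 66.1
```

Contact at the expected height. Releasing and going to the red bottle.

```bash
python3 -m handwheel '0 0 0 .001 0;1 0 0 0 0;1 0 0 0 0;1 0 0 0 0;1 0 0 0 0;1 0 0 .02 0;1 0 0 .04 0;1 0 0 .04 0;1 0 0 .04 0;1 0 0 .04 0';python3 -m handwheel '1 0 0 .035 0;1 -.0153 -.0336 0 0;1 -.0153 -.0336 0 0;1 -.0153 -.0336 0 0;1 -.0153 -.0336 0 0;1 -.0153 -.0336 0 0;1 -.0153 -.0336 0 0;1 -.0153 -.0336 0 0;1 -.0153 -.0336 0 0;1 0 0 0 0';python3 -m handwheel '1 0 0 0 0;1 0 0 0 0'
python3 - <<'E'
from h import *
t=read_camera("top")[:,:,::-1];M=masks(t);print([b[:2] for b in blobs(M["white"],(330,205,362,245),60)],[b[:2] for b in blobs(M["red"],(430,240,490,290),60)]);cv2.imwrite("pics/t6.png",t)
E
```

```text
clock: 25.65
ee_pos: [0.5527, -0.0803, 0.2284]
tool_rot: [-2.342, -2.093, 0.0]
ft_force: [1.4, -0.5, 0.2]
opening: 0.0857
grasp_force: 0.0
clock: 26.48
ee_pos: [0.4283, -0.3548, 0.2611]
tool_rot: [2.348, 2.085, -0.003]
ft_force: [1.3, -0.6, -0.2]
opening: 0.0854
grasp_force: 0.0
clock: 26.65
ee_pos: [0.4306, -0.349, 0.2615]
tool_rot: [-2.343, -2.092, -0.001]
ft_force: [0.1, -0.5, 0.0]
opening: 0.0851
grasp_force: 0.0
[([344.8, 223.6], [335, 215, 20, 18, 279])] [([458.7, 264.2], [452, 258, 16, 15, 152])]
```

The jar is back within about 1 px (3 mm) of where it was. Now the red bottle.

```bash
python3 -m handwheel '1 .001 0 -.04 0;1 0 0 -.04 0;1 0 0 -.03 0;1 0 0 -.02 0;1 0 0 0 0;1 0 0 0 0;0 0 0 0 0;0 0 0 0 0;0 0 0 0 0;0 0 0 0 0';python3 -m handwheel '0 0 0 0 0;0 0 0 0 0;0 0 0 0 0;0 0 0 0 0'; python3 -m handwheel '0 0 0 .01 0;0 0 0 .04 0;0 0 0 .04 0;0 0 0 .04 0;0 0 0 0 0;0 0 0 0 0'
```

```text
clock: 27.53
ee_pos: [0.4327, -0.3499, 0.1334]
tool_rot: [2.34, 2.092, 0.0]
ft_force: [-0.6, 0.3, 7.8]
opening: 0.0388
grasp_force: 12.0
clock: 27.87
ee_pos: [0.433, -0.3503, 0.1338]
tool_rot: [2.339, 2.091, 0.001]
ft_force: [1.6, -0.1, 6.0]
opening: 0.0371
grasp_force: 59.3
clock: 28.37
ee_pos: [0.4327, -0.3504, 0.2651]
tool_rot: [2.338, 2.089, -0.0]
ft_force: [0.3, 0.1, -3.3]
opening: 0.0369
grasp_force: 60.8
```

```bash
python3 -m handwheel '0 .006 .018 0 0;0 .0108 .0345 0 0;0 .0108 .0345 0 0;0 .0108 .0345 0 0;0 .0108 .0345 0 0;0 .0108 .0345 0 0;0 .0108 .0345 0 0;0 .0108 .0345 0 0;0 .0108 .0345 0 0;0 .0108 .0345 0 0';python3 -m handwheel '0 .0108 .0345 0 0;0 .009 .03 0 0;0 0 0 0 0;0 0 0 -.035 0;0 0 0 -.035 0;0 0 0 -.03 0;0 0 0 0 0;0 0 0 0 0'
```

```text
clock: 29.2
ee_pos: [0.5339, -0.0188, 0.26]
tool_rot: [-2.34, -2.092, 0.004]
ft_force: [0.6, -1.1, -2.5]
opening: 0.0366
grasp_force: 60.6
clock: 29.87
ee_pos: [0.5521, 0.0436, 0.1594]
tool_rot: [-2.339, -2.09, 0.008]
ft_force: [0.3, -0.3, -0.7]
opening: 0.0368
grasp_force: 60.9
```

```bash
python3 -m handwheel '0 .003 -.0005 -.018 0;0 0 0 0 0;0 0 0 0 0';python3 -m handwheel '0 0 0 -.003 0;0 0 0 0 0'; python3 -m handwheel '0 0 0 -.002 0;0 0 0 0 0'
```

```text
clock: 30.12
ee_pos: [0.5582, 0.0429, 0.1451]
tool_rot: [2.342, 2.093, 0.001]
ft_force: [-0.1, 0.7, -2.1]
opening: 0.0368
grasp_force: 60.9
clock: 30.28
ee_pos: [0.5584, 0.0431, 0.142]
tool_rot: [2.341, 2.093, 0.002]
ft_force: [-0.3, 0.0, -1.3]
opening: 0.0369
grasp_force: 60.9
clock: 30.45
ee_pos: [0.5579, 0.0432, 0.1393]
tool_rot: [2.342, 2.093, 0.001]
ft_force: [-0.5, -0.6, -2.3]
opening: 0.0368
grasp_force: 60.9
```

```bash
python3 -m handwheel '0 0 0 -.002 0;0 0 0 0 0';python3 -m handwheel '0 0 0 -.0015 0;0 0 0 0 0'
```

```text
clock: 30.62
ee_pos: [0.5577, 0.0433, 0.1367]
tool_rot: [-2.342, -2.094, 0.0]
ft_force: [-0.0, -0.1, -1.9]
opening: 0.0368
grasp_force: 60.9
clock: 30.78
ee_pos: [0.5576, 0.0433, 0.135]
tool_rot: [-2.342, -2.093, 0.0]
ft_force: [-0.4, -0.4, -2.9]
opening: 0.0371
grasp_force: 60.9
```

```bash
python3 -m handwheel '0 0 0 -.0015 0;0 0 0 0 0'
```

```text
clock: 30.95
ee_pos: [0.558, 0.0432, 0.1345]
tool_rot: [2.342, 2.093, 0.001]
ft_force: [-1.2, -0.3, 3.4]
opening: 0.0367
grasp_force: 61.3
```

Contact as expected (0.1345). Releasing, rising and moving off, then checking from above.

```bash
python3 -m handwheel '1 0 0 0 0;1 0 0 0 0;1 0 0 0 0;1 0 0 0 0;1 0 0 .02 0;1 0 0 .04 0;1 0 0 .04 0;1 0 0 .02 0;1 -.01 -.038 0 0;1 -.01 -.038 0 0';python3 -m handwheel '1 -.01 -.038 0 0;1 -.01 -.038 0 0;1 -.01 -.038 0 0;1 -.01 -.038 0 0;1 -.01 -.038 0 0;1 -.01 -.038 0 0;1 -.01 -.038 0 0;1 -.01 -.038 0 0;1 0 0 0 0;1 0 0 0 0'
python3 - <<'E'
from h import *
t=read_camera("top")[:,:,::-1];cv2.imwrite("pics/t7.png",t);M=masks(t);T=cam("top")
for k,b,z in(("red",(280,200,310,235),.158),("white",(330,205,362,245),.092),("blue",(176,238,200,262),.15)):print(k,[(q[:2],onz(T,q[0],z).round(4)) for q in blobs(M[k],b,40)])
o=np.zeros((480,800,3),np.uint8);o[:,:]=cv2.resize(t[190:310,160:360],(800,480),interpolation=2);cv2.imwrite("pics/t7v.png",o)
E
```

```text
clock: 31.78
ee_pos: [0.5392, -0.0322, 0.256]
tool_rot: [2.334, 2.097, 0.005]
ft_force: [1.1, -1.1, -0.7]
opening: 0.0859
grasp_force: 0.0
clock: 32.62
ee_pos: [0.4569, -0.3388, 0.2532]
tool_rot: [-2.346, -2.088, -0.0]
ft_force: [-0.4, 0.4, -0.2]
opening: 0.0852
grasp_force: 0.0
red [(([297.4, 217.2], [291, 210, 14, 16, 183]), array([0.5565, 0.0431, 0.158 ]))]
white [(([344.8, 223.6], [335, 215, 20, 18, 279]), array([ 0.5527, -0.0757,  0.092 ]))]
blue [(([178.6, 247.9], [176, 241, 7, 15, 84]), array([0.4847, 0.3324, 0.15  ]))]
```

View pics/t7v.png

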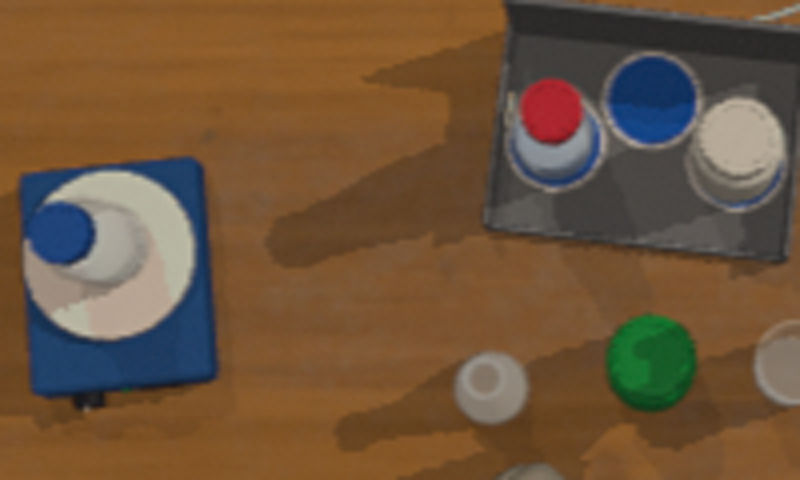

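The top view shows the blue-capped bottle (61,233) standing on the plate, about 6 mm off centre at most. The red cap is within 5 mm of its start, the jar within 3 mm, and the flask has not moved. Handing in.

```bash
python3 -c "from rig import *;print(sign_off())"
```

```text
the job is handed in; nothing more can be done
None
```

I handed the job in; no verdict came back. In my last top view the blue-capped bottle stands about 6 mm from the middle of the stirrer plate. The red-capped bottle is back in the caddy about 5 mm from its start and the jar about 3 mm. The flask hasn't moved; I only saw the beaker partly, in place, and didn't measure it.

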